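# Set and lock the divider of a fridge organiser bin

## Task

Push the bin's sliding divider along until it rests against the punnet of mushrooms (on whichever side the punnet stands), without shoving the punnet away. Then lock the divider: turn its winged thumbscrew clockwise, pushing the wings round with repeated strokes of the fingertips and never pinching them, until it stops turning, which takes between about two thirds of a turn and one turn. Lift nothing, leave the divider against the punnet, and leave the pepper, jar and mug alone.

Things in the scene. Friction and masses are not known exactly. Their poses are not given: they have to be found in the camera images.
- bin: Open clear-plastic organiser bin with white rims, 216 mm (its x) by 456 mm (its y, the long way) over the rims, 110 mm high, walls and floor 4 mm thick, standing fixed on the counter. Origin: centre of its underside; z up. Its yaw is within 0.25 rad of the robot's axes. Punnet and pepper stand in it, one in each half.
- divider (a joint): The divider's place along the bin's long axis, m: 0 in the middle, growing towards the bin's +y, range -0.12 to 0.12. It slides with about 9 N of friction (plus 20 N per m/s) and stays where it is left. Locking does not change this friction.
- divider_top (a point): Middle of the divider's top, 130 mm above the counter; x along the divider, y along the bin, z up. White sheet across the bin, 6 mm thick (y), from 10 mm up; its top bar is 216 mm long (x), 14 mm thick (y), 110 to 130 mm above the counter; push it with a fingertip on its free part. At +x (far from the robot) it widens to a 46 by 44 mm (y) lug, centred at x = 88 mm, under the thumbscrew.
- thumbscrew (a joint): Turn of the thumbscrew, rad, growing clockwise seen from above; 6.3 is fully home against a hard stop. It starts between 0.3 and 2.3. It turns with about 0.02 N m of friction, stays where it is left and keeps its height as it turns.
- screw_top (a point): Middle of the top of the grey plastic thumbscrew, on its upright axis, 162 mm above the counter, 88 mm along +x from divider_top. x points along the wings. The wings are one straight upright bar, 70 mm tip to tip, 8 mm thick (10 mm at ends and top edge), 136 to 162 mm above the counter, over a hub of 24 mm diameter (130 to 137 mm).
- drive_faces: The two flat wing faces that are pushed to turn the screw clockwise: on the +x wing the face looking to the screw's +y, on the -x wing the one looking to its -y. Each about 28 mm long, 22 mm high (136 to 158 mm above the counter). Turns with the screw; origin on the axis, 130 mm above the counter, x along the wings.
- back_faces: The two opposite wing faces, same sizes and same origin. Fingers pressing on drive and back faces together (over 1.5 N on each) count as pinching.
- punnet: Clear plastic punnet of white mushrooms, 120 (x) by 100 (y) by 60 mm high, about 0.25 kg, loose on the bin's floor, its sides parallel to the bin's within 0.03 rad. Origin: centre of its underside, 4 mm above the counter. The divider touches it when its centre is 53 mm from the divider's middle along the bin.
- pepper: Orange bell pepper, 76 mm across, 80 mm high with its stalk, loose in the bin's other half. Origin: centre of its underside. Leave alone.
- jar: Glass jar with steel cap, 66 mm across, 100 mm high, loose on the counter past the bin's +y end. Origin: centre of its underside. Leave alone.
- mug: White mug, 76 mm across, 90 mm high, loose on the counter past the bin's -y end. Origin: centre of its underside. Leave alone.
Mind the look-alikes: they are no part of the job. Leave any black or blue look-alike of the punnet alone.

How it is judged:
On the way, in this order (a step that is already met when the one before it is completed fails the run):
1. the divider stands against the punnet, the thumbscrew still loose ((y of punnet in the frame of divider_top between 0.04 and 0.061 m or y of punnet in the frame of divider_top between -0.061 and -0.04 m) and value of joint thumbscrew below 3.3 rad), for 0.2 s.
2. the thumbscrew is turned home with the divider against the punnet ((y of punnet in the frame of divider_top between 0.04 and 0.061 m or y of punnet in the frame of divider_top between -0.061 and -0.04 m) and value of joint thumbscrew above 6 rad), for 0.2 s.
At the end, for the whole second after the job is handed in: The divider stands against the punnet (gap under about 8 mm: their middles at most 61 mm apart along the bin), the thumbscrew is within 0.3 rad of its stop at 6.3 rad, the punnet stands upright, everything at rest (all of step 2 and velocity of joint thumbscrew below 0.1 rad/s and velocity of joint divider between -0.01 and 0.01 m/s and linear speed of punnet below 0.02 m/s and angle between punnet's own z axis and vertical below 0.1 rad); the robot touches nothing.
It fails at once if the punnet is shoved more than 25 mm (distance of punnet from where it was at the start of the episode above 0.025 m).
It fails at once if the punnet is lifted (its underside over 20 mm above the counter) (height (world z) of punnet above 0.02 m).
It fails at once if the thumbscrew's wings are pinched (fingers press drive and back faces at once, over 1.5 N each) (contact force between the fingers and drive_faces above 1.5 N and contact force between the fingers and back_faces above 1.5 N).
It fails at once if the pepper, jar or mug is moved more than 20 mm (distance of any of pepper, jar, mug from where it was at the start of the episode above 0.02 m).
It also fails if it takes over 72 s, if anything falls off the work surface, if the arm or the gripper's body presses on something with over 40 N, if the wrist force passes 120 N, or if a joint passes its speed limit or range.

## Robot

A 6-joint arm with a two-finger parallel gripper is mounted at the origin on the work surface. World frame = base frame: x ahead of the robot, y to its left, z up, the work surface at z = 0. Lengths are in m, angles in rad, forces in N, time in s.
With the tool pointing down it reaches from about 0.275 to 0.75 m from the base axis. Payload 10.2 kg.
Tool frame: the origin (TCP) lies at the very end of the fingers, on their centre line; the grasp point (between the pads) lies 19 mm behind it (bot.grip_depth is the distance from the TCP to the grasp point, in m); z points along the fingers, y is the line along which they close (so a half turn about z gives the same grasp; the last joint's range is limited). The gripper opens to 88 mm and grips with 3 to 60 N. Pads are 18 mm wide; open, the fingers measure 123 mm over their backs; the gripper's body (75 mm by 187 mm) begins 45 mm behind the grasp point.
Start: joints at [1.05, 0.313, 1.498, -0, 1.331, -0.223], TCP at [0.154, 0.502, 0.239] pointing down, gripper open.
Joint ranges: [-2.94, 2.94], [-0.97, 2.17], [0.19, 2.56], [-1.23, 4.37], [0.02, 3.11], [-2.88, 2.88]. Speed limits (rad/s): [2.39, 2.39, 3.01, 3.14, 3.14, 3.14].

## Interface

Orientations are given as a rotation vector (axis times angle).
In Python, from rig import sensors, imaging, bot gives the robot as it stands.
- The arm moves only by the tool carry_out, never from a script. Its argument "commands" is a list of rows, each a list of 2 entries, a list of its own where there are three numbers: the shift along the world's x, y, z in units of 0.02 m (1.0 is 0.02 m), then the turn, a rotation vector about the world's x, y, z in units of 0.1 rad (1.0 is 0.1 rad). In form: [[[tx, ty, tz], [wx, wy, wz]], ...]. A call has 1 to 20 rows; each row shifts and turns the commanded pose from where the row before left it; what a row does not reach is not made up. A row lasts 1/8 s, in which the tool goes at most 62.5 mm and 10.7 degrees, less where a joint would pass 70% of its speed; a pose out of reach is approached as far as the arm can. A call with a number of a shift or a turn outside -1 to 1 is refused whole. A call with a gripper value outside its range is refused whole. "jaw" is the gripper command: -1 is fully open, 1 is shut, values between are in proportion, set as the call begins (left out, the last holds). The fingers move at their own pace and stop on an object; "force" is the grip in N (left out, the last holds). Time passes only in rows, so rows that do not move let the fingers close. It gives the time, the measured TCP pose, the force, the opening and the grip force at its end, in the units of the state.
- sensors.get_obs(): the state, without advancing time (a new reading comes with each control period).
- imaging.snapshot(name): name is "side" or "top"; returns (picture, depth): 400x640x3 uint8, blue, green, red; 400x640 float32, m along the optical axis (not along the pixel's ray), 0 where there is no reading.
- imaging.camera_model(name): a dict with "vfov" (degrees; the focal length in pixels is half the picture's height over the tangent of half this angle, whatever the lens; pixels are square), "cx", "cy" (the principal point, pixels), "origin" and "attitude" of the camera in the world. Camera axes: x right, y up, looking along -z (the intrinsics and any distortion apply to the point x, -y, -z); pixel columns grow to the right and rows downward; lengths in m; the calibration is good to about 2 mm. A picture is of the moment at which its call begins. camera_model takes no time and is no camera call.
- bot.hand_in(): hands the job in; it is judged then, once.
Trained networks look in the newest picture that a camera, given by its name, has taken for a name from the list of things; names that differ only in an ending like _2 or _b are one class to them, and where a whole thing is asked for, a point or a joint stands for the part that bears it (a point fixed in the world has none). Each returns a list of dicts, best first, with "score" (0 to 1); they miss things now and then, are a little off and sometimes report something else, mostly with a low value. They report only what shows in the picture. A call takes as long as a camera call. They do not tell look-alikes from the thing itself.
- imaging.boxes_of(camera, label): "at" ([x, y, z] in m, in world coordinates, good to about 4 mm: the middle of the surface that is visible of it).
- imaging.place_of(camera, label): "at" ([x, y, z] in m, in world coordinates, good to about 4 mm: a listed point, or the origin of a listed thing).
The state is a dict: "time_s": time; "joint_positions": joint angles; "joint_velocities": joint speeds; "effort": joint torques, N m; "position": TCP position; "tool_rot": TCP orientation; "ft_force": force on the tool from outside, world axes, zero at the start; "wrist_torque": the same for the moment, N m; "opening": finger opening in m; "grasp_force": force on a finger pad.
Only numpy, scipy, OpenCV 4.12 (cv2) and the standard library are available. Lean on these libraries where they do the work, as an engineer would, in place of code of your own. Each camera call takes 0.05 s, during which the arm holds its last target. There are 200 camera calls.

## Working session

There is one attempt and no reset: what is moved stays moved. The work goes in short steps, Python scripts to look and compute and a tool call to move; the robot and the scene stay as the last step left them, time stands still between calls to the robot, and variables do not carry over. Pictures are saved under pics/ and viewed, at most 10 in all, crops included, and the job is handed in when it is done.

Besides the shell and the picture viewer there is one more tool, called as name(argument=value, ...) on one line, values as JSON. carry_out: Moves the arm, as the interface text tells. Shifts and turns lie within -1 to 1; 1 stands for 0.02 m of shift or 0.1 rad of turn. Its arguments: {"type":"object","properties":{"commands":{"type":"array"},"jaw":{"type":"number"},"force":{"type":"number"}},"required":["commands"]}

```bash
mkdir -p pics; python3 - <<'E'
from rig import sensors, imaging, bot
import cv2,numpy as np
for c in ("top","side"):
    p,d=imaging.snapshot(c); cv2.imwrite(f"pics/{c}0.png",p)
    m=imaging.camera_model(c); print(c,m)
    for l in ("bin","divider_top","screw_top","punnet","pepper","jar","mug","drive_faces"):
        print(l,[(np.round(r["at"],3).tolist(),round(r["score"],2)) for r in imaging.place_of(c,l)[:3]])
o=sensors.get_obs();print({k:np.round(v,3).tolist() for k,v in o.items()})
E
```

```text
top {'vfov': 45.347719898591436, 'cx': 315.4043455021225, 'cy': 201.71115960665426, 'origin': array([0.37626624, 0.03031881, 1.42139321]), 'attitude': array([ 0.06660474, -0.05869464, -1.59793637])}
bin [([0.538, -0.063, -0.005], 0.77), ([0.541, -0.036, 0.132], 0.39)]
divider_top [([0.539, -0.038, 0.134], 0.56)]
screw_top [([0.628, -0.026, 0.162], 0.5)]
punnet [([0.333, 0.438, 0.002], 0.85), ([0.647, 0.338, -0.001], 0.67), ([0.536, 0.082, 0.006], 0.62)]
pepper [([0.554, -0.194, 0.003], 0.86), ([0.6, -0.391, -0.0], 0.34)]
jar [([0.486, 0.268, -0.003], 0.88)]
mug [([0.598, -0.39, 0.001], 0.58)]
drive_faces []
side {'vfov': 50.30823004986152, 'cx': 323.47582849095534, 'cy': 194.95226209570933, 'origin': array([ 0.02277977, -0.53188874,  0.91867435]), 'attitude': array([ 0.7147257 , -0.25999797, -0.64451455])}
bin [([0.542, -0.059, 0.002], 0.81)]
divider_top [([0.539, -0.037, 0.132], 0.77)]
screw_top [([0.628, -0.03, 0.163], 0.65)]
punnet [([0.317, 0.178, -0.002], 0.89), ([0.648, 0.337, -0.0], 0.8), ([0.53, 0.085, -0.0], 0.67)]
pepper [([0.544, -0.197, 0.003], 0.96)]
jar []
mug [([0.601, -0.385, -0.004], 0.68)]
drive_faces [([0.622, -0.032, 0.124], 0.58)]
{'time_s': 0.9, 'joint_positions': [1.05, 0.313, 1.498, -0.0, 1.331, -0.223], 'joint_velocities': [-0.001, -0.0, -0.001, -0.001, -0.0, -0.001], 'effort': [0.0, -40.211, -25.242, 0.07, 0.032, 0.0], 'position': [0.154, 0.502, 0.239], 'tool_rot': [-0.466, -3.107, 0.0], 'ft_force': [-0.336, 0.182, -0.17], 'wrist_torque': [0.061, 0.002, 0.004], 'grasp_force': 0.0, 'opening': 0.088}
```

View pics/top0.png

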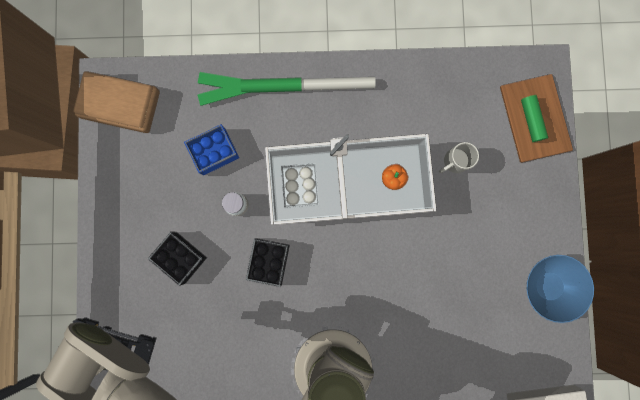

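View pics/side0.png

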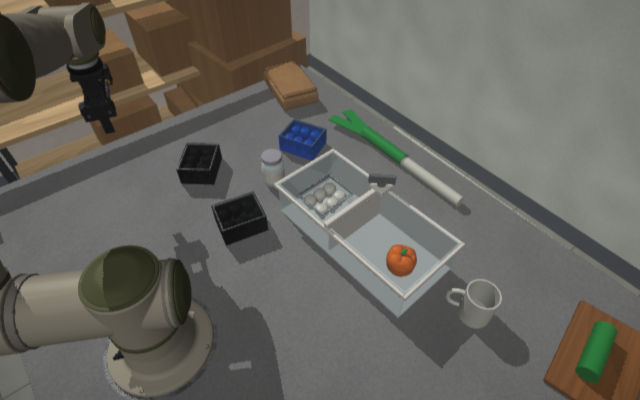

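The punnet with white mushrooms stands in the bin's left half in the top view (300,185), which is the bin's +y side. The divider is at (342,180) and the wings run diagonally from (331,153) to (347,138). Next I'll get the geometry from depth.

```bash
cat >h.py <<'E'
import numpy as np,cv2
from scipy.spatial.transform import Rotation as R
from rig import sensors, imaging, bot
def cloud(c):
    p,d=imaging.snapshot(c); m=imaging.camera_model(c)
    f=200/np.tan(np.radians(m["vfov"]/2)); v,u=np.mgrid[:400,:640]
    P=np.stack([(u-m["cx"])/f*d,-(v-m["cy"])/f*d,-d],-1)
    W=P@R.from_rotvec(m["attitude"]).as_matrix().T+m["origin"]; W[d==0]=np.nan
    return p,W
def axis(q):
    c=q.mean(0);w,V=np.linalg.eigh(np.cov((q-c).T)); return c,np.arctan2(V[1,1],V[0,1]),np.sqrt(w)
E
python3 - <<'E'
from h import *
for c in("top","side"):
    p,W=cloud(c); x,y,z=W[...,0],W[...,1],W[...,2]
    near=(abs(x-.628)<.05)&(abs(y+.028)<.05)
    q=W[near&(z>.148)&(z<.18)]; print(c,"wing",len(q),axis(q[:,:2]),q[:,2].max())
    q=W[(z>.122)&(z<.137)&(x>.44)&(x<.59)&(abs(y+.04)<.06)]; print("bar",len(q),axis(q[:,:2]))
    q=W[(z>.1)&(z<.118)&(x>.38)&(x<.7)&(y>-.35)&(y<.22)]; r=cv2.minAreaRect(q[:,:2].astype(np.float32)); print("rim",len(q),r)
    q=W[(z>.03)&(z<.075)&(x>.46)&(x<.62)&(y>.0)&(y<.15)]; print("punnet",len(q),np.nanmin(q,0),np.nanmax(q,0),cv2.minAreaRect(q[:,:2].astype(np.float32)))
    cv2.imwrite(f"pics/{c}z.png",cv2.resize(p[110:240,240:450] if c=="top" else p[140:300,260:480],None,fx=3.5,fy=3.5,interpolation=cv2.INTER_CUBIC))
E
```

```text
top wing 98 (array([ 0.62810135, -0.03107787]), np.float64(2.3589781652987427), array([0.00288506, 0.02050547])) 0.16667195870628815
bar 287 (array([ 0.51423303, -0.03825541]), np.float64(-3.083522668628363), array([0.00410898, 0.04340154]))
rim 2089 ((0.5470214486122131, -0.06102333962917328), (0.22424064576625824, 0.4564356207847595), 3.1123921871185303)
punnet 1137 [0.47174368 0.02786236 0.03030222] [0.59594078 0.13183382 0.07086156] ((0.5342485904693604, 0.0798332691192627), (0.120442233979702, 0.09982230514287949), 3.1200990676879883)
side wing 178 (array([ 0.62496989, -0.03108412]), np.float64(2.3590236154610458), array([0.00292338, 0.01985699])) 0.1657502895648142
bar 327 (array([ 0.51259841, -0.03824664]), np.float64(-3.0841722363768165), array([0.00415403, 0.04354809]))
rim 2833 ((0.5421846508979797, -0.05784790217876434), (0.22381408512592316, 0.45932093262672424), 3.0887441635131836)
punnet 1446 [0.46741163 0.02555529 0.03022833] [0.59413693 0.1351389  0.0694193 ] ((0.5313295125961304, 0.08189047873020172), (0.12331528961658478, 0.10499640554189682), 4.349875450134277)
```

View pics/topz.png

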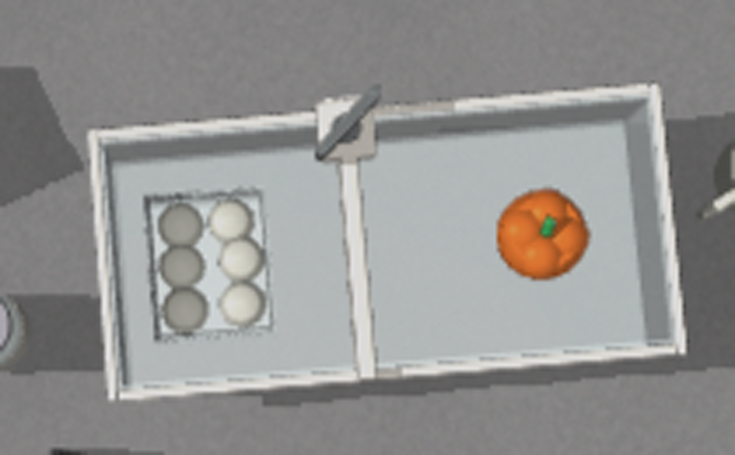

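The bin's yaw is about 0.056 rad, and the divider has to go about 63 mm along +y. The wings are at −0.78 rad, so theta is about 0.84. I'll move to the −y side of the bar with the jaw shut.

carry_out(commands=[[[0.61, -0.96, 0], [0, 0, -0.81]], [[0.61, -0.96, 0], [0, 0, -0.81]], [[0.61, -0.96, 0], [0, 0, -0.81]], [[0.61, -0.96, 0], [0, 0, -0.81]], [[0.61, -0.96, 0], [0, 0, -0.81]], [[0.61, -0.96, 0], [0, 0, -0.81]], [[0.61, -0.96, 0], [0, 0, -0.81]], [[0.61, -0.96, 0], [0, 0, -0.81]], [[0.61, -0.96, 0], [0, 0, -0.81]], [[0.61, -0.96, 0], [0, 0, -0.81]], [[0.61, -0.96, 0], [0, 0, -0.81]], [[0.61, -0.96, 0], [0, 0, -0.81]], [[0.61, -0.96, 0], [0, 0, -0.81]], [[0.61, -0.96, 0], [0, 0, -0.81]], [[0.61, -0.96, 0], [0, 0, -0.81]], [[0.61, -0.96, 0], [0, 0, 0]], [[0.61, -0.96, 0], [0, 0, 0]], [[0.61, -0.96, 0], [0, 0, 0]], [[0.61, -0.96, 0], [0, 0, 0]], [[0.61, -0.96, 0], [0, 0, 0]]], jaw=1, force=20)

```text
time_s: 3.5
position: [0.3984, 0.1172, 0.2388]
tool_rot: [2.156, 2.285, 0.0]
ft_force: [0.5, -0.1, 0.1]
opening: 0.0007
grasp_force: 0.0
```

carry_out(commands=[[[0.61, -0.96, 0], [0, 0, 0]], [[0.61, -0.96, 0], [0, 0, 0]], [[0.61, -0.96, 0], [0, 0, 0]], [[0.61, -0.96, 0], [0, 0, 0]], [[0.61, -0.96, 0], [0, 0, 0]], [[0.61, -0.96, 0], [0, 0, 0]], [[0.61, -0.96, 0], [0, 0, 0]], [[0.61, -0.96, 0], [0, 0, 0]], [[0.61, -0.96, 0], [0, 0, 0]], [[0.61, -0.96, 0], [0, 0, 0]], [[0, 0, 0], [0, 0, 0]], [[0, 0, 0], [0, 0, 0]]])

```text
time_s: 5.0
position: [0.5199, -0.0739, 0.2386]
tool_rot: [-2.156, -2.285, 0.0]
ft_force: [-1.5, 0.2, -0.5]
opening: 0.0005
grasp_force: 0.0
```

carry_out(commands=[[[0, 0, -0.87], [0, 0, 0]], [[0, 0, -0.87], [0, 0, 0]], [[0, 0, -0.87], [0, 0, 0]], [[0, 0, -0.87], [0, 0, 0]], [[0, 0, -0.87], [0, 0, 0]], [[0, 0, -0.87], [0, 0, 0]], [[0, 0, -0.87], [0, 0, 0]], [[0, 0, 0], [0, 0, 0]]])

```text
time_s: 6.0
position: [0.5194, -0.0733, 0.1163]
tool_rot: [-2.154, -2.284, 0.001]
ft_force: [0.4, 0.4, -0.3]
opening: 0.0004
grasp_force: 0.0
```

carry_out(commands=[[[-0.015, 0.26, 0], [0, 0, 0]], [[-0.015, 0.26, 0], [0, 0, 0]], [[-0.015, 0.26, 0], [0, 0, 0]], [[-0.015, 0.26, 0], [0, 0, 0]], [[-0.015, 0.26, 0], [0, 0, 0]], [[-0.015, 0.26, 0], [0, 0, 0]], [[-0.015, 0.26, 0], [0, 0, 0]], [[-0.015, 0.26, 0], [0, 0, 0]], [[-0.015, 0.26, 0], [0, 0, 0]], [[-0.015, 0.26, 0], [0, 0, 0]], [[-0.015, 0.26, 0], [0, 0, 0]], [[-0.015, 0.26, 0], [0, 0, 0]], [[-0.015, 0.26, 0], [0, 0, 0]], [[-0.015, 0.26, 0], [0, 0, 0]], [[0, 0, 0], [0, 0, 0]], [[0, 0, 0], [0, 0, 0]]])

```text
time_s: 8.0
position: [0.5161, -0.002, 0.1172]
tool_rot: [2.155, 2.284, -0.001]
ft_force: [0.3, -6.5, 0.1]
opening: 0.0006
grasp_force: 2.8
```

```bash
cat >>h.py <<'E'
def look(c,sy=.03):
    p,W=cloud(c); x,y,z=W[...,0],W[...,1],W[...,2]
    q=W[(z>.122)&(z<.137)&(((x>.44)&(x<.49))|((x>.545)&(x<.59)))&(abs(y-sy)<.04)]
    if len(q)>10: print(c,"bar",len(q),axis(q[:,:2]))
    q=W[(z>.148)&(z<.172)&(abs(x-.624)<.04)&(abs(y-sy)<.045)]
    if len(q)>10: print(c,"wing",len(q),axis(q[:,:2]))
    q=W[(z>.03)&(z<.075)&(x>.46)&(x<.62)&(y>.0)&(y<.16)]
    if len(q)>10: print("punnet",len(q),np.nanmax(q,0),cv2.minAreaRect(q[:,:2].astype(np.float32)))
    return p
E
python3 - <<'E'
from h import *
for c in("top","side"):
    p=look(c,.02); cv2.imwrite(f"pics/{c}1.png",p)
o=sensors.get_obs();print(o["position"],o["ft_force"])
E
```

```text
top wing 54 (array([0.63687726, 0.00997123]), np.float64(2.3362170103017057), array([0.00295971, 0.01200658]))
punnet 645 [0.61918265 0.15941069 0.07497858] ((0.5432095527648926, 0.0938604548573494), (0.1587354987859726, 0.12359810620546341), 3.0794055461883545)
side bar 65 (array([0.46664644, 0.01058748]), np.float64(-3.1307179549173982), array([0.0037384, 0.0353169]))
side wing 36 (array([0.62452783, 0.01785621]), np.float64(2.3718177803010514), array([0.00234465, 0.02787629]))
punnet 854 [0.61996604 0.15999702 0.0749695 ] ((0.5385115742683411, 0.08735306560993195), (0.15352194011211395, 0.1490107923746109), 3.863110065460205)
[ 0.51610969 -0.00201677  0.11721332] [-0.72858218 -5.81091062  0.33060536]
```

View pics/side1.png

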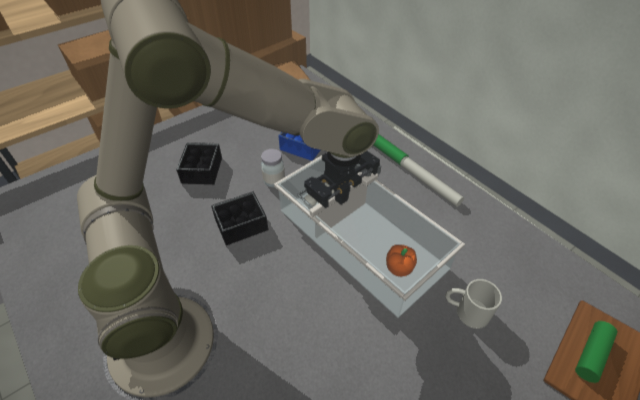

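The divider is sliding as expected, with about 12 mm to go. I'll finish the push, back off, and move clear for a look.

carry_out(commands=[[[-0.015, 0.2, 0], [0, 0, 0]], [[-0.015, 0.2, 0], [0, 0, 0]], [[-0.01, 0.2, 0], [0, 0, 0]], [[0, 0, 0], [0, 0, 0]], [[0, 0, 0], [0, 0, 0]], [[0, 0, 0], [0, 0, 0]]])

```text
time_s: 8.85
position: [0.5155, 0.0098, 0.1172]
tool_rot: [2.155, 2.283, -0.001]
ft_force: [0.1, -6.8, 0.5]
opening: 0.0008
grasp_force: 3.4
```

carry_out(commands=[[[0, -0.5, 0], [0, 0, 0]], [[0, -0.5, 0], [0, 0, 0]], [[0, 0, 1], [0, 0, 0]], [[0, 0, 1], [0, 0, 0]], [[0, -0.5, 1], [0, 0, 0]], [[-0.5, -1, 1], [0, 0, 0]], [[-1, -1, 0], [0, 0, 0]], [[-1, -1, 0], [0, 0, 0]], [[-1, -1, 0], [0, 0, 0]], [[-1, -1, 0], [0, 0, 0]], [[-1, -1, 0], [0, 0, 0]], [[0, 0, 0], [0, 0, 0]]])

```text
time_s: 10.35
position: [0.4044, -0.1403, 0.197]
tool_rot: [2.159, 2.282, 0.0]
ft_force: [0.9, -0.6, -0.3]
opening: 0.0003
grasp_force: 0.0
```

```bash
python3 - <<'E'
from h import *
for c in("top","side"):
    p=look(c,.028); cv2.imwrite(f"pics/{c}2.png",p[110:240,240:450] if c=="top" else p)
    print([(np.round(r["at"],3),round(r["score"],2)) for l in("screw_top","punnet") for r in imaging.place_of(c,l)])
o=sensors.get_obs();print(o["position"],o["ft_force"])
E
```

```text
top bar 180 (array([0.51198301, 0.02593675]), np.float64(-3.085585886169465), array([0.00407195, 0.05277556]))
top wing 104 (array([0.62483329, 0.03234411]), np.float64(2.3594101029001457), array([0.00298606, 0.02029693]))
punnet 1148 [0.61970622 0.15937057 0.07385359] ((0.5436378121376038, 0.0949600487947464), (0.15902043879032135, 0.12101320922374725), 3.1665358543395996)
[(array([0.626, 0.039, 0.16 ]), 0.56), (array([0.535, 0.084, 0.005]), 0.69), (array([0.336, 0.438, 0.   ]), 0.66), (array([0.646, 0.341, 0.001]), 0.65), (array([ 0.314,  0.178, -0.002]), 0.6)]
side bar 99 (array([0.46292989, 0.02355959]), np.float64(-3.0288577432047115), array([0.0042308 , 0.01358534]))
punnet 591 [0.56282034 0.15982609 0.07479538] ((0.5158159136772156, 0.09340064972639084), (0.10038492828607559, 0.1351403445005417), 4.821553707122803)
[(array([ 0.336,  0.44 , -0.003]), 0.75), (array([ 0.314,  0.177, -0.004]), 0.59), (array([0.528, 0.083, 0.001]), 0.55)]
[ 0.40545041 -0.13885109  0.19689024] [ 0.42488582  0.17800167 -0.70884559]
```

View pics/side2.png

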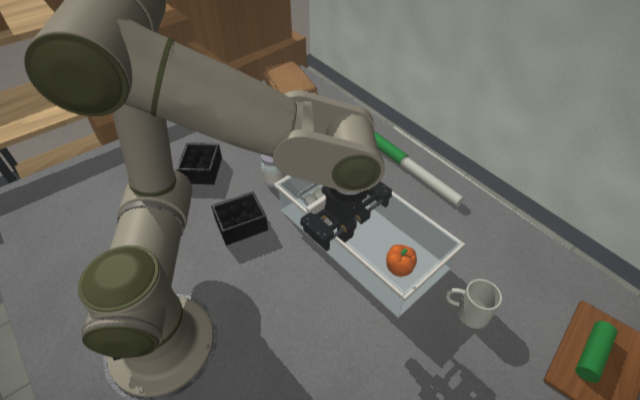

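The divider moved 64.3 mm, so the distance to the punnet centre is about 53 mm. Next I'll work out the stroke rows.

```bash
cat >plan.py <<'E'
import numpy as np
C=np.array([.625,.032])
def tip(a,d,rho=.024):
    return C+rho*np.array([np.cos(a),np.sin(a)])-d*np.array([np.sin(a),-np.cos(a)])
def stroke(a0,a1,d=.0225,n=20):
    A=np.linspace(a0,a1,n+1); P=np.array([tip(a,d) for a in A])
    return np.round(np.diff(P,axis=0)/.02,3).tolist(), round((a1-a0)/n*10,2)
E
python3 - <<'E'
from plan import *
print(tip(2.359,.031),tip(2.359,.0225))
print(stroke(2.359,.359))
print(tip(3.5,.031),tip(3.5,.0225)); print(stroke(3.5,1.5))
E
```

```text
[0.58612317 0.02694116] [0.59211669 0.03296841]
([[0.013, 0.164], [0.029, 0.162], [0.045, 0.158], [0.061, 0.153], [0.076, 0.146], [0.09, 0.138], [0.103, 0.128], [0.116, 0.117], [0.127, 0.105], [0.136, 0.092], [0.145, 0.078], [0.152, 0.063], [0.157, 0.047], [0.161, 0.031], [0.164, 0.015], [0.164, -0.001], [0.163, -0.018], [0.161, -0.034], [0.157, -0.05], [0.151, -0.065]], -1.0)
[ 0.61339932 -0.00544895] [0.61041766 0.00251093]
([[-0.144, 0.08], [-0.135, 0.094], [-0.125, 0.107], [-0.113, 0.119], [-0.101, 0.13], [-0.088, 0.139], [-0.073, 0.147], [-0.058, 0.154], [-0.043, 0.159], [-0.026, 0.162], [-0.01, 0.164], [0.006, 0.164], [0.023, 0.163], [0.039, 0.16], [0.055, 0.155], [0.07, 0.149], [0.084, 0.141], [0.098, 0.132], [0.111, 0.122], [0.122, 0.11]], -1.0)
```

carry_out(commands=[[[0.9, 0.83, 0], [0, 0, 0.73]], [[0.9, 0.83, 0], [0, 0, 0.73]], [[0.9, 0.83, 0], [0, 0, 0.73]], [[0.9, 0.83, 0], [0, 0, 0.73]], [[0.9, 0.83, 0], [0, 0, 0.73]], [[0.9, 0.83, 0], [0, 0, 0.73]], [[0.9, 0.83, 0], [0, 0, 0.73]], [[0.9, 0.83, 0], [0, 0, 0.73]], [[0.9, 0.83, 0], [0, 0, 0.73]], [[0.9, 0.83, 0], [0, 0, 0.73]], [[0, 0, 0], [0, 0, 0]], [[0, 0, 0], [0, 0, 0]], [[0, 0, 0], [0, 0, 0]]])

```text
time_s: 12.28
position: [0.5847, 0.0262, 0.197]
tool_rot: [-1.2, -2.903, 0.0]
ft_force: [0.0, 0.1, 0.1]
opening: 0.0004
grasp_force: 0.0
```

carry_out(commands=[[[0, 0, -0.9], [0, 0, 0]], [[0, 0, -0.9], [0, 0, 0]], [[0, 0, -0.9], [0, 0, 0]], [[0, 0, 0], [0, 0, 0]], [[0, 0, 0], [0, 0, 0]], [[0.18, 0.17, 0], [0, 0, 0]], [[0.18, 0.17, 0], [0, 0, 0]], [[0, 0, 0], [0, 0, 0]]])

```text
time_s: 13.28
position: [0.5925, 0.0338, 0.143]
tool_rot: [1.198, 2.904, 0.0]
ft_force: [-0.7, 0.4, -0.0]
opening: 0.0004
grasp_force: 0.0
```

carry_out(commands=[[[0.013, 0.164, 0], [0, 0, -1]], [[0.029, 0.162, 0], [0, 0, -1]], [[0.045, 0.158, 0], [0, 0, -1]], [[0.061, 0.153, 0], [0, 0, -1]], [[0.076, 0.146, 0], [0, 0, -1]], [[0.09, 0.138, 0], [0, 0, -1]], [[0.103, 0.128, 0], [0, 0, -1]], [[0.116, 0.117, 0], [0, 0, -1]], [[0.127, 0.105, 0], [0, 0, -1]], [[0.136, 0.092, 0], [0, 0, -1]], [[0, 0, 0], [0, 0, 0]]])

```text
time_s: 14.65
position: [0.6082, 0.0608, 0.1428]
tool_rot: [-2.443, -1.975, 0.0]
ft_force: [-0.2, -1.4, -0.8]
opening: 0.0006
grasp_force: 0.0
```

```bash
python3 - <<'E'
from h import *
for c in("top","side"):
    p=look(c,.032); cv2.imwrite(f"pics/{c}3.png",cv2.resize(p[90:290,220:520],None,fx=2.5,fy=2.5))
E
```

```text
top bar 21 (array([0.45889608, 0.01757144]), np.float64(-3.1362058095795375), array([0.00098913, 0.01374375]))
side bar 192 (array([0.50929797, 0.02583848]), np.float64(-3.085191210164797), array([0.00433795, 0.05326433]))
side wing 187 (array([0.61219709, 0.03918469]), np.float64(1.9073585358161946), array([0.0086644 , 0.02083918]))
punnet 1379 [0.61987336 0.15998245 0.07493647] ((0.5405222773551941, 0.09165195375680923), (0.15701720118522644, 0.13666142523288727), 1.3077484369277954)
```

View pics/side3.png

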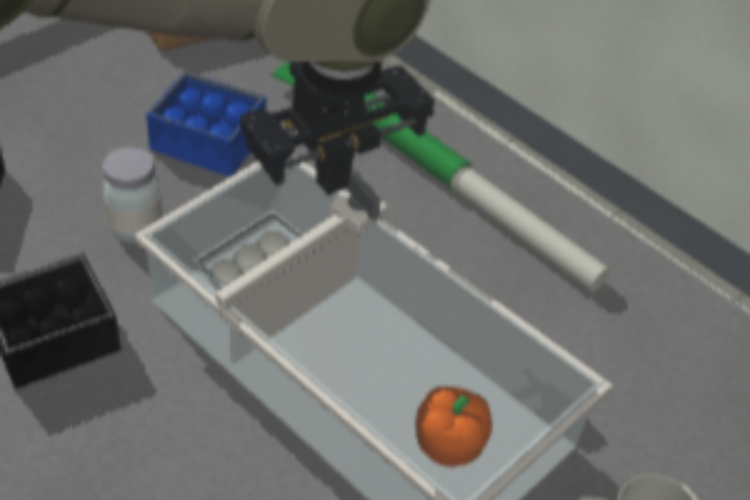

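The crop shows the wings at (360,195), swung round by the finger. The divider is still against the punnet, so I'll continue the stroke, then back off, lift and check.

carry_out(commands=[[[0.145, 0.078, 0], [0, 0, -1]], [[0.152, 0.063, 0], [0, 0, -1]], [[0.157, 0.047, 0], [0, 0, -1]], [[0.161, 0.031, 0], [0, 0, -1]], [[0.164, 0.015, 0], [0, 0, -1]], [[0.164, -0.001, 0], [0, 0, -1]], [[0.163, -0.018, 0], [0, 0, -1]], [[0.161, -0.034, 0], [0, 0, -1]], [[0.157, -0.05, 0], [0, 0, -1]], [[0.151, -0.065, 0], [0, 0, -1]], [[0, 0, 0], [0, 0, 0]], [[-0.1, 0.4, 0], [0, 0, 0]], [[-0.1, 0.4, 0], [0, 0, 0]], [[0, 0, 0.9], [0, 0, 0]], [[0, 0, 0.9], [0, 0, 0]], [[0, 0, 0.9], [0, 0, 0]], [[-0.7, -0.7, 0], [0, 0, 1]], [[-0.7, -0.7, 0], [0, 0, 1]], [[-0.7, -0.7, 0], [0, 0, 1]], [[-0.7, -0.7, 0], [0, 0, 1]]])

```text
time_s: 17.25
position: [0.5795, 0.0216, 0.1984]
tool_rot: [2.915, 1.169, 0.002]
ft_force: [-0.8, 0.4, 0.4]
opening: 0.0006
grasp_force: 0.0
```

carry_out(commands=[[[-1, -1, 0], [0, 0, 1]], [[-1, -1, 0], [0, 0, 1]], [[-1, -1, 0], [0, 0, 1]], [[-1, -1, 0], [0, 0, 1]], [[-1, -1, 0], [0, 0, 1]], [[0, 0, 0], [0, 0, 1]]])

```text
time_s: 18.0
position: [0.4792, -0.0791, 0.1985]
tool_rot: [2.441, 1.975, 0.001]
ft_force: [-0.3, -0.1, 0.5]
opening: 0.0006
grasp_force: 0.0
```

```bash
python3 - <<'E'
from h import *
for c in("top","side"):
    p=look(c,.032); cv2.imwrite(f"pics/{c}4.png",cv2.resize(p[90:290,220:520],None,fx=2.5,fy=2.5))
E
```

```text
top bar 181 (array([0.51241065, 0.02593144]), np.float64(-3.086736385509779), array([0.00408111, 0.05328057]))
top wing 100 (array([0.62513558, 0.03199392]), np.float64(-2.7514460409676134), array([0.0029502 , 0.02049897]))
punnet 1141 [0.61911627 0.15930386 0.07317477] ((0.5431647300720215, 0.09492851048707962), (0.15867877006530762, 0.12092321366071701), 3.129547357559204)
side bar 67 (array([0.45478645, 0.02270118]), np.float64(-3.005300153351725), array([0.00402747, 0.00905436]))
punnet 778 [0.61413027 0.15996547 0.0747853 ] ((0.5389017462730408, 0.09141748398542404), (0.15256328880786896, 0.13705866038799286), 0.8885636925697327)
```

View pics/top4.png

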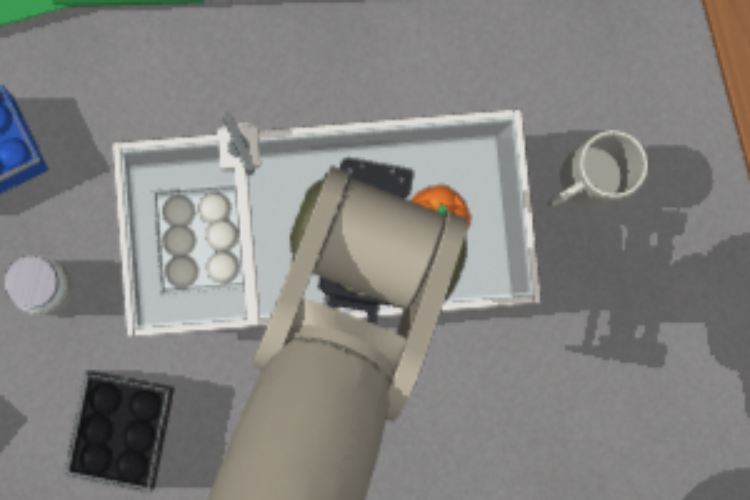

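Stroke 1 turned the screw by 1.97 rad, so theta is about 2.81, and nothing else moved. Stroke 2 will use the other wing.

```bash
python3 - <<'E'
from plan import *
print(tip(3.53,.031),tip(3.53,.0225))
print(stroke(3.53,1.53)); print(stroke(1.53,.13,n=14)); print(tip(1.53,.0225),tip(.13,.0225))
E
```

```text
[ 0.61452784 -0.00578007] [0.61130876 0.00208679]
([[-0.146, 0.076], [-0.138, 0.09], [-0.128, 0.103], [-0.117, 0.116], [-0.105, 0.127], [-0.092, 0.136], [-0.078, 0.145], [-0.063, 0.152], [-0.047, 0.157], [-0.031, 0.161], [-0.015, 0.164], [0.001, 0.164], [0.018, 0.163], [0.034, 0.161], [0.05, 0.157], [0.065, 0.151], [0.08, 0.144], [0.094, 0.135], [0.107, 0.125], [0.119, 0.114]], -1.0)
([[0.13, 0.101], [0.139, 0.088], [0.147, 0.073], [0.154, 0.058], [0.159, 0.043], [0.162, 0.027], [0.164, 0.01], [0.164, -0.006], [0.163, -0.023], [0.16, -0.039], [0.155, -0.054], [0.149, -0.07], [0.141, -0.084], [0.132, -0.098]], -1.0)
[0.60349756 0.05689769] [0.64588072 0.05742136]
```

carry_out(commands=[[[0.338, 0.183, 0], [0, 0, 1]], [[0.338, 0.183, 0], [0, 0, 1]], [[0.338, 0.183, 0], [0, 0, 1]], [[0.338, 0.183, 0], [0, 0, 1]], [[0.338, 0.183, 0], [0, 0, 1]], [[0.338, 0.183, 0], [0, 0, 1]], [[0.338, 0.183, 0], [0, 0, 1]], [[0.338, 0.183, 0], [0, 0, 1]], [[0.338, 0.183, 0], [0, 0, 1]], [[0.338, 0.183, 0], [0, 0, 1]], [[0.338, 0.183, 0], [0, 0, 1]], [[0.338, 0.183, 0], [0, 0, 1]], [[0.338, 0.183, 0], [0, 0, 1]], [[0.338, 0.183, 0], [0, 0, 1]], [[0.338, 0.183, 0], [0, 0, 1]], [[0.338, 0.183, 0], [0, 0, 1]], [[0.338, 0.183, 0], [0, 0, 1]], [[0.338, 0.183, 0], [0, 0, 1]], [[0.338, 0.183, 0], [0, 0, 1]], [[0.338, 0.183, 0], [0, 0, 1]]])

```text
time_s: 20.6
position: [0.6154, -0.0043, 0.1977]
tool_rot: [-0.343, 3.122, -0.0]
ft_force: [0.2, 1.0, -0.2]
opening: 0.0004
grasp_force: 0.0
```

carry_out(commands=[[[0, 0, 0], [0, 0, 0.85]], [[0, 0, 0], [0, 0, 0.85]], [[0, 0, 0], [0, 0, 0]], [[0, 0, 0], [0, 0, 0]]])

```text
time_s: 21.1
position: [0.615, -0.0046, 0.1973]
tool_rot: [-0.601, 3.083, -0.0]
ft_force: [0.3, -1.4, -0.0]
opening: 0.0001
grasp_force: 0.0
```

carry_out(commands=[[[0, 0, -0.9], [0, 0, 0]], [[0, 0, -0.9], [0, 0, 0]], [[0, 0, -0.9], [0, 0, 0]], [[0, 0, 0], [0, 0, 0]], [[0, 0, 0], [0, 0, 0]], [[-0.09, 0.17, 0], [0, 0, 0]], [[-0.09, 0.17, 0], [0, 0, 0]], [[0, 0, 0], [0, 0, 0]]])

```text
time_s: 22.1
position: [0.6112, 0.0024, 0.1432]
tool_rot: [-0.605, 3.082, -0.0]
ft_force: [-0.3, 0.2, 0.2]
opening: 0.0003
grasp_force: 0.0
```

carry_out(commands=[[[-0.146, 0.076, 0], [0, 0, -1]], [[-0.138, 0.09, 0], [0, 0, -1]], [[-0.128, 0.103, 0], [0, 0, -1]], [[-0.117, 0.116, 0], [0, 0, -1]], [[-0.105, 0.127, 0], [0, 0, -1]], [[-0.092, 0.136, 0], [0, 0, -1]], [[-0.078, 0.145, 0], [0, 0, -1]], [[-0.063, 0.152, 0], [0, 0, -1]], [[-0.047, 0.157, 0], [0, 0, -1]], [[-0.031, 0.161, 0], [0, 0, -1]], [[-0.015, 0.164, 0], [0, 0, -1]], [[0.001, 0.164, 0], [0, 0, -1]], [[0.018, 0.163, 0], [0, 0, -1]], [[0.034, 0.161, 0], [0, 0, -1]], [[0.05, 0.157, 0], [0, 0, -1]], [[0.065, 0.151, 0], [0, 0, -1]], [[0.08, 0.144, 0], [0, 0, -1]], [[0.094, 0.135, 0], [0, 0, -1]], [[0.107, 0.125, 0], [0, 0, -1]], [[0.119, 0.114, 0], [0, 0, -1]]])

```text
time_s: 24.6
position: [0.6034, 0.0569, 0.143]
tool_rot: [-2.271, -2.17, 0.0]
ft_force: [-0.5, -0.3, 0.2]
opening: 0.0005
grasp_force: 0.4
```

carry_out(commands=[[[0, 0, 0], [0, 0, 0]], [[0, 0, 0], [0, 0, 0]], [[-0.25, 0, 0], [0, 0, 0]], [[0, 0, 0], [0, 0, 0]]])

```text
time_s: 25.1
position: [0.5981, 0.0569, 0.143]
tool_rot: [-2.267, -2.175, 0.0]
ft_force: [0.2, 0.2, 0.7]
opening: 0.0004
grasp_force: 0.0
```

```bash
python3 - <<'E'
from h import *
for c in("top","side"):
    p=look(c,.032); cv2.imwrite(f"pics/{c}5.png",cv2.resize(p[90:290,220:520],None,fx=2.5,fy=2.5))
E
```

```text
side bar 194 (array([0.50925025, 0.02578383]), np.float64(-3.085539966108005), array([0.00424642, 0.05319697]))
side wing 180 (array([0.61239944, 0.03463597]), np.float64(2.0988713325071187), array([0.00987711, 0.02063127]))
punnet 1373 [0.61993704 0.15997648 0.07491683] ((0.5386582016944885, 0.09183919429779053), (0.15792885422706604, 0.13623395562171936), 2.096064329147339)
```

View pics/side5.png

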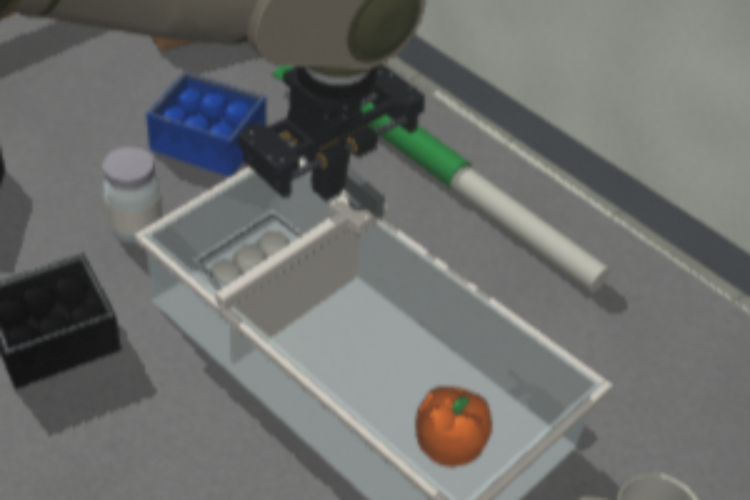

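The wings at (360,195) now lie along the bin, with the finger on the near side, and the divider hasn't moved. Stroke 3 comes next.

carry_out(commands=[[[0.25, 0, 0], [0, 0, 0]], [[0.13, 0.101, 0], [0, 0, -1]], [[0.139, 0.088, 0], [0, 0, -1]], [[0.147, 0.073, 0], [0, 0, -1]], [[0.154, 0.058, 0], [0, 0, -1]], [[0.159, 0.043, 0], [0, 0, -1]], [[0.162, 0.027, 0], [0, 0, -1]], [[0.164, 0.01, 0], [0, 0, -1]], [[0.164, -0.006, 0], [0, 0, -1]], [[0.163, -0.023, 0], [0, 0, -1]], [[0.16, -0.039, 0], [0, 0, -1]], [[0.155, -0.054, 0], [0, 0, -1]], [[0.149, -0.07, 0], [0, 0, -1]], [[0.141, -0.084, 0], [0, 0, -1]], [[0.132, -0.098, 0], [0, 0, -1]], [[0, 0, 0], [0, 0, 0]], [[0, 0, 0], [0, 0, 0]]])

```text
time_s: 27.32
position: [0.6459, 0.0574, 0.1429]
tool_rot: [3.135, 0.205, 0.0]
ft_force: [0.1, 0.1, -0.3]
opening: 0.0005
grasp_force: 0.0
```

carry_out(commands=[[[-0.06, 0.4, 0], [0, 0, 0]], [[-0.06, 0.4, 0], [0, 0, 0]], [[0, 0, 0.9], [0, 0, 0]], [[0, 0, 0.9], [0, 0, 0]], [[0, 0, 0.9], [0, 0, 0]], [[-1, -1, 0.2], [0, 0, 0]], [[-1, -1, 0], [0, 0, 0]], [[-1, -1, 0], [0, 0, 0]], [[-1, -1, 0], [0, 0, 0]], [[-1, -1, 0], [0, 0, 0]], [[-1, -1, 0], [0, 0, 0]], [[-1, -1, 0], [0, 0, 0]], [[-1, -1, 0], [0, 0, 0]], [[0, 0, 0], [0, 0, 0]]])

```text
time_s: 29.08
position: [0.4832, -0.0875, 0.2023]
tool_rot: [3.134, 0.199, 0.003]
ft_force: [-0.0, -0.6, -0.4]
opening: 0.0003
grasp_force: 0.0
```

```bash
python3 - <<'E'
from h import *
for c in("top","side"):
    p=look(c,.032); cv2.imwrite(f"pics/{c}6.png",cv2.resize(p[90:290,220:520],None,fx=2.5,fy=2.5))
E
```

```text
top bar 179 (array([0.51291251, 0.02587068]), np.float64(-3.086826518721466), array([0.00407459, 0.05300654]))
top wing 96 (array([0.62455562, 0.03193462]), np.float64(-2.996763376353804), array([0.00282974, 0.01992517]))
punnet 1152 [0.61914219 0.15956207 0.07482193] ((0.5428922176361084, 0.09495418518781662), (0.15925881266593933, 0.12102876603603363), 3.122606039047241)
side bar 107 (array([0.46561353, 0.02336853]), np.float64(-3.081514141589879), array([0.00421647, 0.01650065]))
punnet 1214 [0.60314899 0.15998835 0.07491641] ((0.5337356328964233, 0.09053308516740799), (0.14222677052021027, 0.13883674144744873), 1.42017662525177)
```

View pics/top6.png

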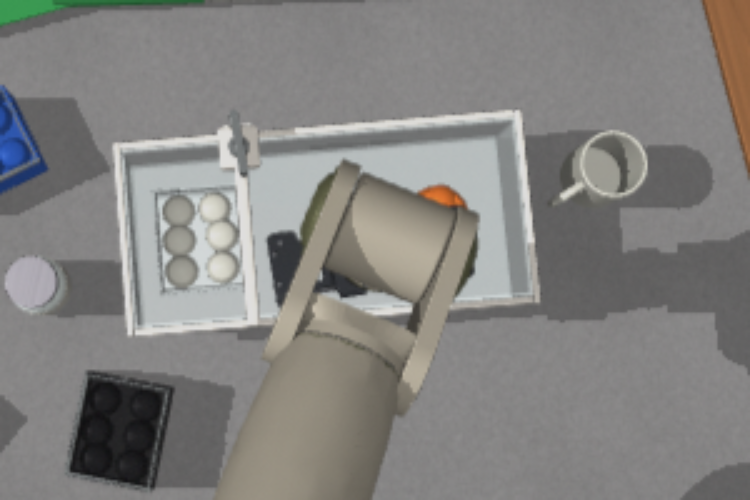

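The wings are at 0.145 rad, so theta is about 6.19. One short extra stroke will seat the screw at its stop.

carry_out(commands=[[[0.897, 0.853, 0], [0, 0, 0]], [[0.897, 0.853, 0], [0, 0, 0]], [[0.897, 0.853, 0], [0, 0, 0]], [[0.897, 0.853, 0], [0, 0, 0]], [[0.897, 0.853, 0], [0, 0, 0]], [[0.897, 0.853, 0], [0, 0, 0]], [[0.897, 0.853, 0], [0, 0, 0]], [[0.897, 0.853, 0], [0, 0, 0]], [[0.897, 0.853, 0], [0, 0, 0]], [[0, 0, 0], [0, 0, 0]], [[0, 0, 0], [0, 0, 0]], [[0, 0, 0], [0, 0, 0]]])

```text
time_s: 30.68
position: [0.6446, 0.0666, 0.2012]
tool_rot: [3.135, 0.202, 0.0]
ft_force: [0.9, -0.4, -0.1]
opening: 0.0004
grasp_force: 0.0
```

carry_out(commands=[[[0, 0, -0.98], [0, 0, 0]], [[0, 0, -0.98], [0, 0, 0]], [[0, 0, -0.98], [0, 0, 0]], [[0, 0, 0], [0, 0, 0]], [[0, 0, 0], [0, 0, 0]]])

```text
time_s: 31.3
position: [0.6452, 0.0667, 0.1433]
tool_rot: [3.135, 0.202, 0.002]
ft_force: [-0.7, -0.3, -0.6]
opening: 0.0002
grasp_force: 0.0
```

carry_out(commands=[[[0.03, -0.22, 0], [0, 0, 0]], [[0.03, -0.22, 0], [0, 0, 0]], [[0.04, -0.055, 0], [0, 0, -0.45]], [[0.04, -0.055, 0], [0, 0, -0.45]], [[0.04, -0.055, 0], [0, 0, -0.45]], [[0, 0, 0], [0, 0, 0]], [[0, 0, 0], [0, 0, 0]], [[0, 0, 0], [0, 0, 0]]])

```text
time_s: 32.3
position: [0.6484, 0.0548, 0.1421]
tool_rot: [3.142, -0.009, -0.0]
ft_force: [0.3, -0.8, -0.6]
opening: 0.0005
grasp_force: 0.0
```

carry_out(commands=[[[0, -0.05, 0], [0, 0, 0]], [[0, 0, 0], [0, 0, 0]], [[0, 0, 0], [0, 0, 0]]])

```text
time_s: 32.67
position: [0.6484, 0.0542, 0.1421]
tool_rot: [-3.141, 0.009, 0.0]
ft_force: [0.3, 3.4, 0.6]
opening: 0.0005
grasp_force: 1.9
```

The wrist force rose to 3.4 N, so the screw is on its stop. I'll back off, lift and check.

carry_out(commands=[[[0, 0.4, 0], [0, 0, 0]], [[0, 0.4, 0], [0, 0, 0]], [[0, 0, 0.95], [0, 0, 0]], [[0, 0, 0.95], [0, 0, 0]], [[0, 0, 0.95], [0, 0, 0]], [[-1, -1, 0.5], [0, 0, 0]], [[-1, -1, 0], [0, 0, 0]], [[-1, -1, 0], [0, 0, 0]], [[-1, -1, 0], [0, 0, 0]], [[-1, -1, 0], [0, 0, 0]], [[-1, -1, 0], [0, 0, 0]], [[-1, -1, 0], [0, 0, 0]], [[-1, -1, 0], [0, 0, 0]], [[0, 0, 0], [0, 0, 0]], [[0, 0, 0], [0, 0, 0]]])

```text
time_s: 34.55
position: [0.489, -0.0897, 0.2093]
tool_rot: [3.141, -0.009, 0.001]
ft_force: [-0.5, 0.3, -0.3]
opening: 0.0004
grasp_force: 0.0
```

```bash
python3 - <<'E'
from h import *
p=look("top",.032)
p,W=cloud("top");x,y,z=W[...,0],W[...,1],W[...,2]
q=W[(z>.03)&(z<.07)&(x>.46)&(x<.605)&(y>.033)&(y<.145)];print(cv2.minAreaRect(q[:,:2].astype(np.float32)))
E
```

```text
top bar 177 (array([0.51249718, 0.02587817]), np.float64(-3.0870057704797693), array([0.00408845, 0.05257622]))
top wing 98 (array([0.62421212, 0.03211141]), np.float64(-3.104910535028906), array([0.00290208, 0.02032096]))
punnet 1147 [0.61856169 0.15913858 0.07371718] ((0.5426841378211975, 0.09501245617866516), (0.15853358805179596, 0.12116021662950516), 3.1309354305267334)
((0.5343202948570251, 0.0820891335606575), (0.12087442725896835, 0.09603148698806763), 2.7814340591430664)
```

```bash
python3 -c "
from rig import bot
print(bot.hand_in())"
```

```text
the job is handed in; nothing more can be done
None
```

The divider rests against the punnet, with their middles about 53 mm apart by camera. The thumbscrew is turned home to its stop (about 6.3 rad) by four pushing strokes with the jaw shut, and the job is handed in; no verdict came back.

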